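Hang the slide rack up to dry and close the staining trough

ROBOT

A 7-joint arm with a two-finger parallel gripper is mounted at the origin on a cart in front of the work surface, level with it; the furniture and walls round the work are solid. World frame = base frame: x ahead of the robot, y to its left, z up, the work surface at z = 0. Lengths are in m, angles in rad, forces in N, time in s.
With the tool pointing down it reaches from about 0.4 to 0.85 m from the base axis. Payload 6.9 kg.
Tool frame: the origin (TCP) lies between the finger pads; the fingertips stand ctrl.finger_overhang ahead of it and the grasp point (between the pads) lies 8 mm behind it (ctrl.finger_overhang is the distance from the TCP to the fingertips, in m); z points along the fingers, y is the direction in which the jaws open and shut (so a half turn about z gives the same grasp; the last joint's range is limited). The gripper opens to 85 mm and grips with 20 to 120 N. Pads are 22 mm wide; open, the fingers measure 114 mm over their backs; the gripper's body (76 mm by 85 mm) begins 54 mm behind the grasp point. The pads swing forward as they close: fully open they stand 13 mm farther back than shut.
Start: joints at [-1.155, 0.507, -0.238, 1.5, 0.126, 1.149, -0.155], TCP at [0.191, 0.595, 0.242] pointing down, gripper open.
Joint ranges: [-3.08, 3.08], [-0.24, 2.05], [-1.43, 1.35], [0, 2.5], [-1.52, 4.66], [0.17, 1.96], [-2.89, 2.89]. Speed limits (rad/s): [2.39, 2.39, 3.14, 3.14, 3.14, 3.14, 3.14].

INTERFACE

Orientations are given as [roll, pitch, yaw] about the fixed x, y, z axes, in that order (R = Rz(yaw) Ry(pitch) Rx(roll)).
In Python, from station import readout, optics, ctrl, models gives the robot as it stands.
- The arm moves only by the tool play_rows, never from a script. Its argument "targets" is a list of rows, each a list of 7 numbers: the shift along the world's x, y, z each as a share of 400 mm, from -1 to 1, then the turn, a rotation vector about the world's x, y, z each as a share of pi rad, from -1 to 1, then the closure, from -1 (fully open) to 1 (shut), so that 0 is half open. In form: [[tx, ty, tz, wx, wy, wz, hand], ...]. A call has 1 to 10 rows; each row is the pose to reach, as a shift and turn from the pose measured when the call began, turning the shorter way round; what a row does not reach only later rows make up. A row lasts 1/10 s, in which the tool goes at most 50 mm and 8.59 degrees, less where a joint would pass 70% of its speed; a pose out of reach is approached as far as the arm can. A call with a number of a shift or a turn outside -1 to 1 is refused whole. A call with a gripper value outside its range is refused whole. The fingers move at their own pace and stop on an object; "newtons" is the grip in N (left out, the last holds). Time passes only in rows, so rows that repeat a pose let the fingers close. It gives the time, the measured TCP pose, the force and the opening at its end, in the units of the state.
- readout.read_state(): the state, without advancing time (a new reading comes with each control period).
- optics.capture(name): name is "side" or "top" or "wrist"; returns a dict with "pixels" (400x640x3 uint8, red, green, blue), "fovy" (degrees; the focal length in pixels is half the picture's height over the tangent of half this angle, whatever the lens; pixels are square), "cx", "cy" (the principal point, pixels), "D" ([k1, k2, p1, p2, k3] as OpenCV has them; the pictures are not rectified), "camera_from_world" (4x4, takes a point from world to camera coordinates); the wrist camera has in their place "hand_eye" (4x4, takes a point from camera to tool coordinates, whose origin is the TCP and whose axes are the flange's). Camera axes: x right, y down, z forward; pixel columns grow to the right and rows downward; lengths in m; the calibration is good to about 2 mm. A picture is of the moment at which its call begins: read the wrist's pose just before it. There is no depth.
- ctrl.finish_job(): hands the job in, once; it reports no verdict.
Trained networks look in the newest picture that a camera, given by its name, has taken for a name from the list of things; names that differ only in an ending like _2 or _b are one class to them, and where a whole thing is asked for, a point or a joint stands for the part that bears it (a point fixed in the world has none). Each returns a list of dicts, best first, with "conf" (0 to 1); they miss things now and then, are a little off and sometimes report something else, mostly with a low value. They report only what shows in the picture. A call takes as long as a camera call. They do not tell look-alikes from the thing itself.
- models.masks_of(camera, name): "region" (400x640 bool, what is visible of it) and "location" ([row, column] in pixels, amid what is visible of it).
The state is a dict: "clock": time; "joint_pos": joint angles; "qd": joint speeds; "joint_efforts": joint torques, N m; "position": TCP position; "tool_rot": TCP orientation; "wrist_force": force on the tool from outside, world axes, zero at the start; "wrist_torque": the same for the moment, N m; "width": opening from 0.0 (shut) to 1.0 (fully open).
Only numpy, scipy, OpenCV 4.12 (cv2) and the standard library are available. Lean on these libraries where they do the work, as an engineer would, in place of code of your own. Each camera call takes 0.05 s, during which the arm holds its last target. There are 200 camera calls.

TASK

Lift the rack of glass slides out of the green staining trough and hang it by the bare middle of its wire bail on the drip stand's hook, which only lets the wire in sideways through its mouth and then down behind the lip, and let it hang there. Then put the lid on the empty trough so that it sits flush on the rim all round. Keep the rack upright all the while, and leave the other things on the desk where they are.

Things in the scene. Friction and masses are not known exactly. Their poses are not given: they have to be found in the camera images.
- rack: loose steel slide rack full of upright glass slides (fixed in it), about 0.24 kg, standing in the trough at the start. Origin: centre of its underside. Body 35 mm (x) by 118 mm (y, with the bail) by 80 mm high (z up); a rigid wire bail rises from its ends to a level bar along y, 118 mm above the origin. Half-turn symmetric about z
- bar_mid (a point): middle of the bail's top bar (axes as the rack): bare steel wire 5 mm thick, bare for 19 mm to either side of this point; this is what goes into the hook. 118 mm above the rack's underside, about 38 mm above the slides' tops
- sleeve_a (a point): centre of one black grip sleeve on the bail's bar, 34 mm from the middle toward the rack's +y; a cylinder along y, 10 mm thick and 30 mm long, to be gripped from above across the bar (closing along the rack's x). The bail's upright stands 22 mm farther out
- sleeve_b (a point): centre of the other, identical sleeve, 34 mm from the middle toward the rack's -y
- drip_stand: fixed steel drip stand. Origin: on the desk, under the hook. Tray from x = -54 to +62 mm, 132 mm wide (y), rim 10 mm high; post 10 mm thick at x = +50, y = 0; from its top an arm runs toward -x and carries the hook, an 8 mm wide (y) steel strip bent to a C in the plane y = 0, its mouth opening toward -x (away from the post). Nothing of the stand is higher than 204 mm
- hook_seat (a point): axis of the bail's wire when it lies in the throat, in the middle (axes as the stand; 165 mm above the desk). Throat 14 mm wide (x from -7 to +7), its floor 2.5 mm below this point. The lip in front (x from -12 to -7) rises 8 mm above this point. When hung, rack y and stand y are parallel, either way round
- hook_mouth (a point): middle of the hook's mouth, 9.5 mm in front (-x) of the seat and 17.5 mm above it, right over the lip. The mouth is 19 mm high, between lip and a guard arm that reaches out to x = -23 mm from the seat, its end flaring up. The wire cannot come from above: it enters here moving along the stand's +x, then goes down behind the lip
- trough: fixed dark green staining trough, open at the top: outside 56 mm (x) by 146 mm (y) by 86 mm high (carrying ledges make it 161 mm long at 66 mm height), walls and floor 5 mm, so inside 46 by 136 mm. Origin: centre of its underside
- trough_mouth (a point): centre of the trough's mouth at the height of its rim, 86 mm above the desk (axes as the trough). Behind the work a big fixed monitor screen hangs from 125 mm above the desk upward; seen from above its face runs straight from about x 0.55, y 0.33 to x 0.91, y -0.29 m: keep hand and wrist in front of it
- lid: loose dark green trough lid with off-white bar knob, 0.10 kg, lying right way up on the desk. Origin: centre of its underside. Below, a plug 38 mm (x) by 128 mm (y) by 6 mm that drops into the trough's mouth with 4 mm play each side; above it a flange 60 by 150 by 4 mm that comes to lie on the rim (origin then 80 mm above the trough's underside). Half-turn symmetric
- lid_knob (a point): point for gripping on the lid's knob, 31 mm above the lid's underside. The knob is a bar 12 mm thick (x), 44 mm long (y), from 10 to 38 mm above the underside: grip from above, closing along the lid's x
- tweezers: bystander: steel tweezers, 124 x 12 x 8 mm, lying flat, long axis x; origin at the centre of its underside
- mounting_bottle: bystander: small amber bottle with white cap, 27 mm across, 62 mm high; origin at the centre of its underside
- objective_case: bystander: round white case with black screw lid, 45 mm across, 66 mm high; origin at the centre of its underside
- coverslip_box: bystander: small white box with blue lid, 30 x 30 x 16 mm; origin at the centre of its underside
- culture_dish: bystander: shallow round clear dish with lid, 62 mm across, 14 mm high; origin at the centre of its underside
- filter_cube: bystander: black cube with a green round window, 39 x 40 x 37 mm; origin at the centre of its underside
- funnel: bystander: white plastic funnel standing upside down, 63 mm across, 66 mm high; origin at the centre of its underside
- tube_rack: bystander: orange microtube rack, 52 x 90 x 28 mm; origin at the centre of its underside
Not all that is in view belongs to the job. There is more than one size of the rack; the one meant has the size given above.

How it is judged:
By the outcome, as a careful person would: the job done as asked, in the order asked, and still so for the second after the job is handed in, with the robot touching nothing.
It also fails if it takes over 64 s, if anything falls off the work surface, if the arm or the gripper's body presses on something with over 40 N, if the wrist force passes 120 N, or if a joint passes its speed limit or range.

## Working session

There is one attempt and no reset: what is moved stays moved. The work goes in short steps, Python scripts to look and compute and a tool call to move; the robot and the scene stay as the last step left them, time stands still between calls to the robot, and variables do not carry over. Pictures are saved under pics/ and viewed, about 8 in all and at most 12, crops included, and the job is handed in when it is done.

Besides the shell and the picture viewer there is one more tool, called after "Emit:" by a JSON object that holds its "op" and its "data". play_rows: Moves the arm, as the interface text tells. Shift numbers are shares of 400 mm and turn numbers shares of pi rad, none past 1 either way. Its arguments: {"type":"object","properties":{"targets":{"type":"array","items":{"type":"array","items":{"type":"number"}}},"newtons":{"type":"number"}},"required":["targets"]}

```bash
mkdir -p pics; ls; cat > h.py <<'E'
import numpy as np, cv2, pickle
from station import readout, optics, ctrl, models
def cap(n):
    s=readout.read_state(); c=optics.capture(n)
    f=200/np.tan(np.radians(c["fovy"])/2)
    c["K"]=np.array([[f,0,c["cx"]],[0,f,c["cy"]],[0,0,1]]); c["Dd"]=np.array(c["D"],float)
    if "hand_eye" in c:
        from scipy.spatial.transform import Rotation as R
        T=np.eye(4);T[:3,:3]=R.from_euler('xyz',s["tool_rot"]).as_matrix();T[:3,3]=s["position"]
        c["camera_from_world"]=np.linalg.inv(T@np.array(c["hand_eye"]))
    c["M"]=np.array(c["camera_from_world"]); return c
def save(c,fn,crop=None,scale=1):
    im=c["pixels"][:,:,::-1]
    if crop: r0,r1,c0,c1=crop; im=im[r0:r1,c0:c1]
    cv2.imwrite("pics/"+fn,cv2.resize(im,None,fx=scale,fy=scale,interpolation=cv2.INTER_CUBIC))
def ray(c,u,v):
    p=cv2.undistortPoints(np.array([[[u,v]]],float),c["K"],c["Dd"])[0,0]
    Rm=c["M"][:3,:3]; o=-Rm.T@c["M"][:3,3]; return o,Rm.T@np.array([p[0],p[1],1])
def atz(c,u,v,z):
    o,d=ray(c,u,v); return o+d*(z-o[2])/d[2]
def proj(c,P):
    P=np.atleast_2d(np.array(P,float)); r,_=cv2.Rodrigues(c["M"][:3,:3])
    return cv2.projectPoints(P,r,c["M"][:3,3],c["K"],c["Dd"])[0][:,0]
def tri(obs):
    A=np.zeros((3,3));b=np.zeros(3)
    for c,u,v in obs:
        o,d=ray(c,u,v);d/=np.linalg.norm(d);Q=np.eye(3)-np.outer(d,d);A+=Q;b+=Q@o
    return np.linalg.solve(A,b)
E
python3 - <<'E'
from h import *
np.set_printoptions(precision=3,suppress=True)
print(readout.read_state(), ctrl.finger_overhang)
for n in ["top","side"]:
    c=cap(n); pickle.dump(c,open(n+".pkl","wb")); save(c,n+"0.png",scale=1.25)
    print(n,"cam",-c["M"][:3,:3].T@c["M"][:3,3],c["M"][:3,:3])
    for k in ["rack","bar_mid","sleeve_a","drip_stand","hook_seat","trough","lid","lid_knob"]:
        for d in models.masks_of(n,k)[:4]:
            v,u=d["location"]; print(k,round(d["conf"],2),"uv",int(u),int(v),"area",d["region"].sum(),"z0",atz(c,u,v,0)[:2])
E
```

```text
pics
{'clock': 0.0, 'joint_pos': array([-1.154,  0.508, -0.238,  1.501,  0.126,  1.149, -0.155]), 'qd': array([-0.002, -0.001,  0.   , -0.001,  0.   , -0.   ,  0.001]), 'joint_efforts': array([  0.   , -62.06 ,  -2.186, -24.967,   0.013,   0.012,   0.   ]), 'position': array([0.191, 0.595, 0.241]), 'tool_rot': array([-3.14 ,  0.   ,  2.831]), 'wrist_force': array([ 0.164, -0.105,  0.622]), 'wrist_torque': array([ 0.04 , -0.006, -0.02 ]), 'width': 1.003456587537406} 0.011
top cam [ 0.356 -0.113  1.175] [[-0.011 -1.    -0.002]
 [-0.995  0.011 -0.102]
 [ 0.102  0.001 -0.995]]
rack 0.93 uv 220 210 area 406 z0 [0.425 0.203]
rack 0.54 uv 216 259 area 287 z0 [0.276 0.213]
bar_mid 0.88 uv 220 208 area 504 z0 [0.432 0.201]
bar_mid 0.66 uv 215 262 area 273 z0 [0.266 0.215]
sleeve_a 0.85 uv 214 261 area 281 z0 [0.271 0.219]
sleeve_a 0.79 uv 221 209 area 415 z0 [0.429 0.198]
drip_stand 0.58 uv 289 183 area 1599 z0 [ 0.508 -0.015]
hook_seat 0.67 uv 291 182 area 1609 z0 [ 0.51  -0.019]
hook_seat 0.35 uv 417 151 area 214 z0 [ 0.607 -0.418]
trough 0.69 uv 229 206 area 1017 z0 [0.439 0.174]
trough 0.
[... 412 characters left out ...]
46 area 186 z0 [0.468 0.376]
bar_mid 0.56 uv 228 174 area 306 z0 [0.281 0.253]
bar_mid 0.5 uv 365 244 area 720 z0 [ 0.554 -0.257]
sleeve_a 0.61 uv 226 173 area 307 z0 [0.274 0.258]
sleeve_a 0.51 uv 272 155 area 211 z0 [0.467 0.303]
drip_stand 0.62 uv 269 154 area 162 z0 [0.46  0.317]
drip_stand 0.56 uv 316 196 area 1274 z0 [0.519 0.005]
drip_stand 0.16 uv 330 171 area 110 z0 [0.625 0.118]
hook_seat 0.73 uv 314 197 area 1118 z0 [0.509 0.004]
hook_seat 0.46 uv 365 246 area 792 z0 [ 0.551 -0.263]
hook_seat 0.45 uv 265 159 area 85 z0 [0.435 0.291]
trough 0.95 uv 274 168 area 1081 z0 [0.444 0.221]
lid 0.92 uv 366 244 area 781 z0 [ 0.556 -0.257]
lid_knob 0.81 uv 365 245 area 824 z0 [ 0.552 -0.259]
```

```bash
python3 - <<'E'
from h import *
t=pickle.load(open("top.pkl","rb"));s=pickle.load(open("side.pkl","rb"))
a=cv2.resize(t["pixels"][110:290,180:450,::-1],None,fx=2.9,fy=2.9,interpolation=cv2.INTER_CUBIC)
cv2.imwrite("pics/topc.png",a)
a=cv2.resize(s["pixels"][100:300,180:440,::-1],None,fx=3,fy=3,interpolation=cv2.INTER_CUBIC)
cv2.imwrite("pics/sidec.png",a)
E
```

```text
(no output)
```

View pics/topc.png

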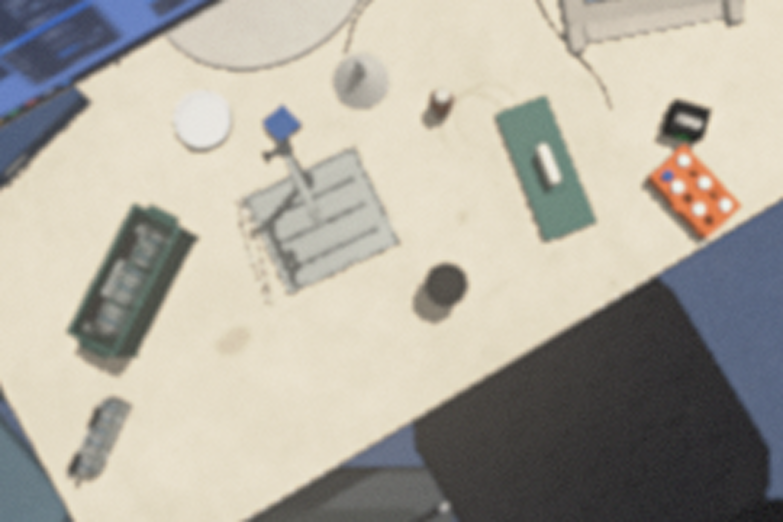

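View pics/sidec.png

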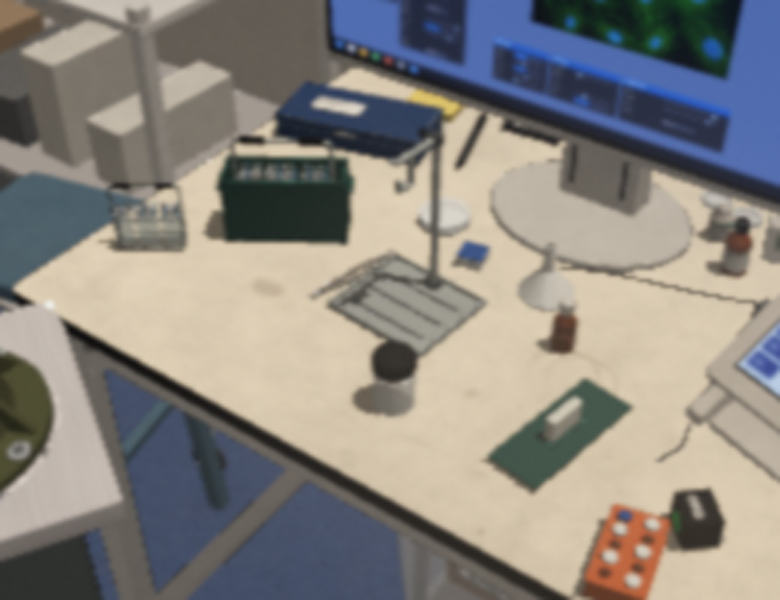

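The rack could be confused between two: the one in the trough (top px 220,208) and a smaller one standing on the desk (top px 215,260). The task's rack stands in the trough, so I choose that one. The hook is at the left end of the stand's arm (side px ~315,160), and the lid is at top px 367,168. Next is a closer look with the wrist camera.

```bash
python3 - <<'E'
from h import *
np.set_printoptions(precision=3,suppress=True)
t=pickle.load(open("top.pkl","rb"))
c=cap("wrist"); print(c["hand_eye"],c["fovy"],c["D"])
f=lambda x,y,z:atz(t,180+x/2.9,110+y/2.9,z)[:2]
print("trough ends",f(97,345,.08),f(163,218,.08))
print("post top/arm",f(280,145,.2),f(318,215,.2),"tray corners",[f(*p,.01) for p in [(243,197),(355,150),(398,242),(290,293)]])
print("lid corners",[f(*p,.01) for p in [(497,113),(547,97),(596,222),(545,241)]])
print("smallrack",f(100,440,.05),"case",f(445,285,.066),"funnel",f(360,80,.06),"white dish",f(203,120,.014),"blue",f(282,125,.016),"bottle",f(440,103,.06))
E
```

```text
[[-0.    -0.957 -0.289  0.074]
 [ 1.    -0.     0.     0.   ]
 [-0.    -0.289  0.957 -0.131]
 [ 0.     0.     0.     1.   ]] 70.58254425490932 [0.006 0.    0.    0.    0.   ]
trough ends [0.368 0.199] [0.495 0.135]
post top/arm [0.545 0.003] [ 0.481 -0.031] tray corners [array([0.525, 0.065]), array([ 0.575, -0.055]), array([ 0.475, -0.1  ]), array([0.422, 0.015])]
lid corners [array([ 0.614, -0.208]), array([ 0.631, -0.263]), array([ 0.494, -0.312]), array([ 0.474, -0.257])]
smallrack [0.273 0.203] case [ 0.425 -0.148] funnel [ 0.639 -0.063] white dish [0.609 0.108] blue [0.602 0.023] bottle [ 0.614 -0.146]
```

Emit:
{"op": "play_rows", "data": {"targets": [[0.1, -0.12, 0.15, 0, 0, -0.02, -1], [0.2, -0.25, 0.15, 0, 0, -0.05, -1], [0.3, -0.38, 0.15, 0, 0, -0.05, -1], [0.4, -0.5, 0.15, 0, 0, -0.05, -1], [0.5, -0.63, 0.15, 0, 0, -0.05, -1], [0.6, -0.76, 0.15, 0, 0, -0.05, -1], [0.6, -0.88, 0.15, 0, 0, -0.05, -1], [0.6, -1, 0.15, 0, 0, -0.05, -1], [0.6, -1, 0.15, 0, 0, -0.05, -1], [0.6, -1, 0.15, 0, 0, -0.05, -1]]}}

```text
clock: 1.95
position: [0.4318, 0.1918, 0.3026]
tool_rot: [-3.142, 0.001, 2.671]
wrist_force: [-0.4, 0.1, -0.4]
width: 0.999
```

```bash
python3 - <<'E'
from h import *
np.set_printoptions(precision=3,suppress=True)
c=cap("wrist"); pickle.dump(c,open("w1.pkl","wb")); save(c,"w1.png",scale=1.25)
print(readout.read_state()["joint_pos"])
for k in ["rack","bar_mid","sleeve_a","trough","drip_stand","hook_seat"]:
    for d in models.masks_of("wrist",k)[:3]:
        v,u=d["location"]; print(k,round(d["conf"],2),"uv",int(u),int(v),"area",d["region"].sum(),atz(c,u,v,.11))
E
```

```text
[-0.422  0.215 -0.046  1.781  0.016  1.146  0.62 ]
rack 0.95 uv 280 48 area 1605 [0.29  0.217 0.11 ]
rack 0.9 uv 305 176 area 2031 [0.421 0.178 0.11 ]
bar_mid 0.96 uv 277 46 area 1502 [0.288 0.215 0.11 ]
bar_mid 0.68 uv 308 173 area 2128 [0.42  0.182 0.11 ]
sleeve_a 0.97 uv 277 52 area 1521 [0.292 0.212 0.11 ]
sleeve_a 0.75 uv 124 261 area 1432 [ 0.415 -0.081  0.11 ]
sleeve_a 0.62 uv 311 179 area 2164 [0.427 0.182 0.11 ]
trough 0.8 uv 294 171 area 3082 [0.41  0.168 0.11 ]
drip_stand 0.77 uv 235 246 area 3765 [0.461 0.057 0.11 ]
drip_stand 0.25 uv 293 170 area 2986 [0.408 0.169 0.11 ]
hook_seat 0.67 uv 235 246 area 3776 [0.46  0.056 0.11 ]
hook_seat 0.22 uv 38 350 area 960 [ 0.472 -0.278  0.11 ]
```

View pics/w1.png

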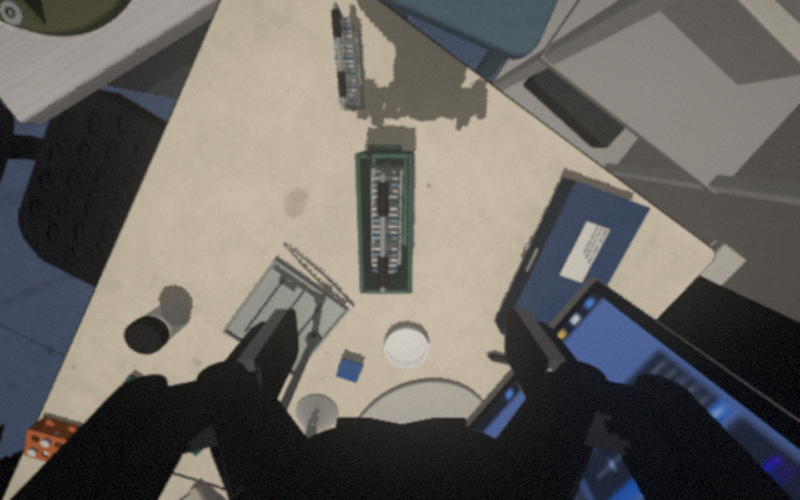

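The view (picture 3) shows the trough with the rack at about (385,225). Its black sleeves are at (382,198) and (381,272), the small look-alike rack is at (347,60) and the stand is at lower left. I'll take one close crop for exact pixels.

```bash
python3 - <<'E'
from h import *
c=pickle.load(open("w1.pkl","rb")); save(c,"w1c.png",crop=(105,245,170,350),scale=4)
E
```

```text
(no output)
```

View pics/w1c.png

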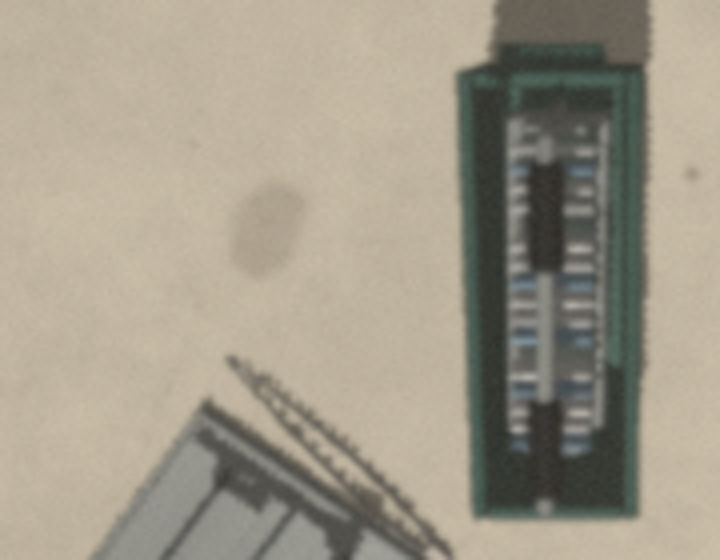

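Picture 4 confirms the choice: two black sleeves at crop (545,217) and (545,448), and the rim corners are clear. The tweezers lie between the stand and the trough.

```bash
python3 - <<'E'
from h import *
np.set_printoptions(precision=4,suppress=True)
c=pickle.load(open("w1.pkl","rb"))
f=lambda x,y,z:atz(c,170+x/4,105+y/4,z)
a=f(545,217,.123);b=f(545,450,.123)
print("sleeves",a,b,np.linalg.norm(a-b),"yaw y-axis",np.degrees(np.arctan2(*(b-a)[1::-1])),(a+b)/2)
r=np.array([f(*p,.086) for p in [(460,72),(643,68),(637,517),(475,517)]]);print("rim",r,np.linalg.norm(np.diff(r,axis=0),axis=1),r.mean(0))
d=(r[2]+r[3]-r[0]-r[1]);print(np.degrees(np.arctan2(d[1],d[0])))
# cross-check with top camera
t=pickle.load(open("top.pkl","rb"))
print("proj top",proj(t,[a,b,*r]), "crop", (proj(t,[a,b])-[180,110])*2.9)
E
```

```text
sleeves [0.4021 0.1892 0.123 ] [0.4628 0.1572 0.123 ] 0.0685750114884714 yaw y-axis -27.806992079250055 [0.4325 0.1732 0.123 ]
rim [[0.3568 0.1825 0.086 ]
 [0.3804 0.2315 0.086 ]
 [0.5094 0.1653 0.086 ]
 [0.4849 0.117  0.086 ]] [0.0544 0.145  0.0542] [0.4329 0.1741 0.086 ]
-27.11017569627246
proj top [[212.9054 216.6038]
 [224.6729 194.7558]
 [218.6525 232.9528]
 [201.7821 224.8475]
 [225.3547 180.0425]
 [241.8503 188.2532]] crop [[ 95.4258 309.1511]
 [129.5514 245.7918]]
```

Emit:
{"op": "play_rows", "data": {"newtons": 60, "targets": [[-0.0745, -0.007, -0.12, 0, 0, -0.003, -1], [-0.0745, -0.007, -0.24, 0, 0, -0.003, -1], [-0.0745, -0.007, -0.34, 0, 0, -0.003, -1], [-0.0745, -0.007, -0.42, 0, 0, -0.003, -0.5], [-0.0745, -0.007, -0.46, 0, 0, -0.003, 0], [-0.0745, -0.007, -0.469, 0, 0, -0.003, 0.3], [-0.0745, -0.007, -0.469, 0, 0, -0.003, 0.3]]}}

```text
clock: 3.0
position: [0.4006, 0.1947, 0.1145]
tool_rot: [-3.142, -0.001, 2.669]
wrist_force: [-0.6, -0.5, 0.5]
width: 0.353
```

```bash
python3 - <<'E'
from h import *
c=cap("wrist"); save(c,"w2.png",crop=(120,400,120,520),scale=1.8)
E
```

```text
(no output)
```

View pics/w2.png

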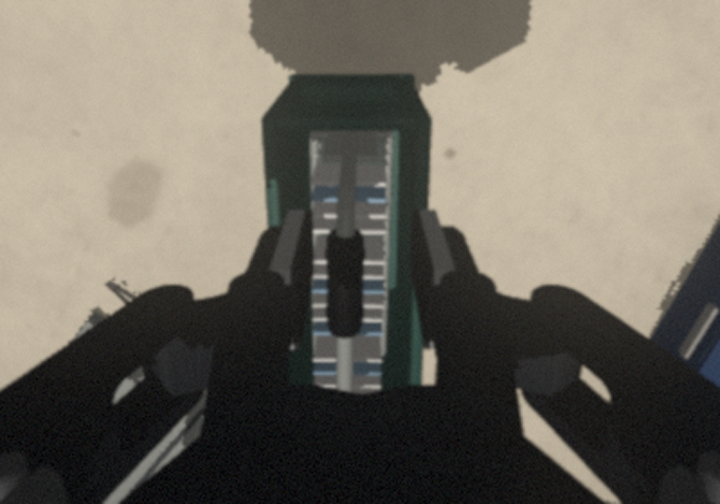

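Picture 5 shows the sleeve about 5 mm left of the jaw centre (345 against 365), which agrees with the settled TCP offset. I'll correct that, close and lift.

Emit:
{"op": "play_rows", "data": {"newtons": 60, "targets": [[0.003, -0.0135, 0, 0, 0, 0, 0.3], [0.003, -0.0135, 0, 0, 0, 0, 0.5], [0.003, -0.0135, 0, 0, 0, 0, 1], [0.003, -0.0135, 0, 0, 0, 0, 1], [0.003, -0.0135, 0, 0, 0, 0, 1], [0.003, -0.0135, 0, 0, 0, 0, 1], [0.003, -0.0135, 0, 0, 0, 0, 1], [0.003, -0.0135, 0.02, 0, 0, 0, 1], [0.003, -0.0135, 0.05, 0, 0, 0, 1], [0.003, -0.0135, 0.05, 0, 0, 0, 1]]}}

```text
clock: 4.05
position: [0.4028, 0.1896, 0.1364]
tool_rot: [3.139, 0.001, 2.668]
wrist_force: [0.1, -1.0, -2.5]
width: 0.09
```

```bash
python3 - <<'E'
from h import *
s=readout.read_state();print(s["position"],s["tool_rot"],s["wrist_force"],s["wrist_torque"],s["width"],s["joint_pos"])
E
```

```text
[0.40275625 0.18963579 0.13643144] [3.13877534e+00 8.21732550e-04 2.66812728e+00] [ 0.06846312 -1.00633487 -2.4917177 ] [0.07143761 0.00066085 0.01526633] 0.08963574891210839 [-0.44786966  0.36451341 -0.06260745  2.10556025  0.03451095  0.66966357
  0.56395815]
```

Emit:
{"op": "play_rows", "data": {"targets": [[0, 0, 0.07, 0, 0, 0, 1], [0, 0, 0.15, 0, 0, 0, 1], [0, 0, 0.23, 0, 0, 0, 1], [0, 0, 0.27, 0, 0, 0, 1], [0, 0, 0.27, 0, 0, -0.04, 1], [0, 0, 0.27, 0, 0, -0.085, 1], [0, 0, 0.27, 0, 0, -0.13, 1], [0, 0, 0.27, 0, 0, -0.175, 1], [0, 0, 0.27, 0, 0, -0.212, 1], [0, 0, 0.27, 0, 0, -0.212, 1]]}}

```text
clock: 5.05
position: [0.4024, 0.1896, 0.2441]
tool_rot: [3.139, 0.001, 2.001]
wrist_force: [0.4, -0.4, -1.5]
width: 0.094
```

```bash
python3 - <<'E'
from h import *
np.set_printoptions(precision=4,suppress=True)
s=readout.read_state();print(s["position"],s["tool_rot"],s["wrist_force"],s["width"])
c=pickle.load(open("w1.pkl","rb"));f=lambda x,y,z:atz(c,x,y,z)
print("tray corners w1",f(170+205/4,105+403/4,.01),f(225/1.25,332/1.25,.01),f(348/1.25,308/1.25,.01))
si=cap("side");w=cap("wrist")
pickle.dump(si,open("s2.pkl","wb"));pickle.dump(w,open("w3.pkl","wb"))
a=cv2.resize(si["pixels"][120:230,240:370,::-1],None,fx=3.5,fy=3.5,interpolation=cv2.INTER_CUBIC)
b=cv2.resize(cap("top")["pixels"][130:220,240:340,::-1],None,fx=3.4,fy=3.4,interpolation=cv2.INTER_CUBIC)
o=np.zeros((385,800,3),np.uint8);o[:,:455]=a[:385];o[:306,457:797]=b
cv2.imwrite("pics/sc2.png",o)
E
```

```text
[0.4024 0.1896 0.2441] [3.1395 0.0009 2.0006] [ 0.4324 -0.4371 -1.5335] 0.09382734685854234
tray corners w1 [0.4197 0.0219 0.01  ] [ 0.4781 -0.0977  0.01  ] [0.5223 0.0675 0.01  ]
```

View pics/sc2.png

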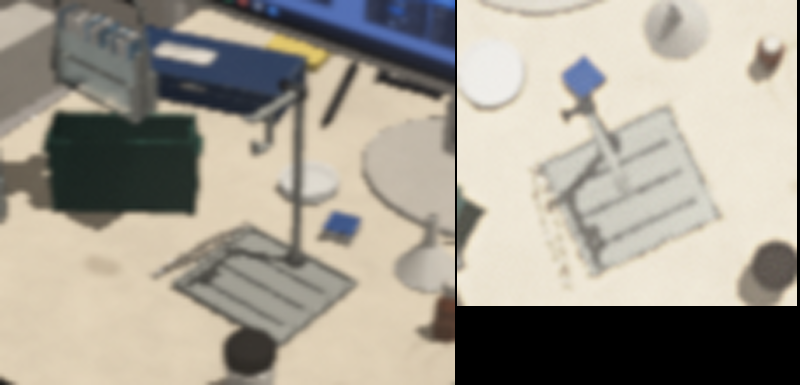

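The side crop shows the rack hanging upright and clear of the trough. The hook end is at crop (262,148) and the tray corners are clear. I'll overlay the stand model to check its pose.

```bash
cat >> h.py <<'E'
SO=np.array([.4964,-.0197,0]);SY=np.radians(24.5)
def st(p,o=None,y=None):
    o=SO if o is None else o; y=SY if y is None else y
    p=np.atleast_2d(p); R=np.array([[np.cos(y),-np.sin(y),0],[np.sin(y),np.cos(y),0],[0,0,1]]); return p@R.T+o
E
python3 - <<'E'
from h import *
s=pickle.load(open("s2.pkl","rb"));t=cap("top")
tray=[[-54,-66,10],[62,-66,10],[62,66,10],[-54,66,10],[-54,-66,10]]
post=[[50,0,0],[50,0,200],[0,0,200]]
hook=[[-23,0,194],[-12,0,192],[9,0,192],[9,0,162],[-9,0,162],[-9,0,173]]
ims=[]
for c,(r0,r1,c0,c1) in [(s,(140,210,280,350)),(t,(140,215,250,325))]:
    k=5.6;im=cv2.resize(c["pixels"][r0:r1,c0:c1,::-1],None,fx=k,fy=k,interpolation=cv2.INTER_CUBIC).copy()
    for L,col in [(tray,(0,0,255)),(post,(0,200,0)),(hook,(255,0,255))]:
        p=(proj(c,st(np.array(L)/1000))-[c0,r0]+.5)*k
        cv2.polylines(im,[np.int32(p)],False,col,1)
    ims.append(im[:390])
h=min(i.shape[0] for i in ims)
cv2.imwrite("pics/ov.png",np.hstack([i[:h] for i in ims]))
E
```

```text
(no output)
```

View pics/ov.png

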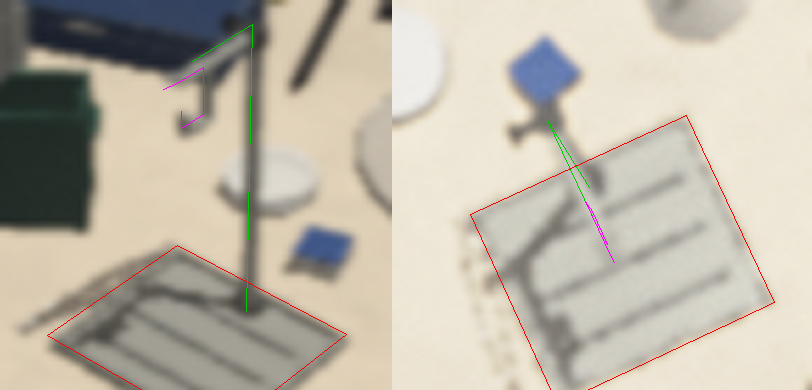

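The model matches to about 3 mm. In the side view the real hook lies about 1 px to the right, so I'll shift the stand estimate to (0.498, -0.021). I'm moving to 60 mm in front of the hook, at mouth height.

Emit:
{"op": "play_rows", "data": {"targets": [[0, -0.06, 0, 0, 0, 0, 1], [0, -0.16, 0, 0, 0, 0, 1], [0, -0.26, 0, 0, 0, 0, 1], [0, -0.36, 0, 0, 0, 0, 1], [0, -0.45, 0, 0, 0, 0, 1], [0.02, -0.5, 0, 0, 0, 0, 1], [0.05, -0.512, -0.06, 0, 0, 0, 1], [0.068, -0.512, -0.12, 0, 0, 0, 1], [0.068, -0.512, -0.174, 0, 0, 0, 1], [0.068, -0.512, -0.174, 0, 0, 0, 1]]}}

```text
clock: 6.25
position: [0.4283, -0.0153, 0.1726]
tool_rot: [-3.14, -0.001, 2.006]
wrist_force: [-0.3, 0.0, -1.3]
width: 0.093
```

```bash
cat > ov.py <<'E'
from h import *
import sys
def run(fn,views):
    s=readout.read_state();print(s["clock"],s["position"].round(4),s["tool_rot"].round(3),s["wrist_force"].round(2),s["width"])
    ims=[]
    for n,(r0,r1,c0,c1) in views:
        c=cap(n);pickle.dump(c,open(n+"_n.pkl","wb"));k=400/(r1-r0)
        ims.append(cv2.resize(c["pixels"][r0:r1,c0:c1,::-1],None,fx=k,fy=k,interpolation=cv2.INTER_CUBIC))
    cv2.imwrite("pics/"+fn,np.hstack(ims))
E
python3 - <<'E'
from ov import *
run("p1.png",[("side",(120,200,270,360)),("top",(140,215,250,315))])
s=readout.read_state();c=pickle.load(open("side_n.pkl","rb"))
g=s["position"]+[0,0,.0085]; m=g+.034*np.array([.415,-.91,0])
print("TCP bar",m,"bar in side crop px",(proj(c,[g,m])-[270,120]+.5)*5,"seat/mouth pred",(proj(c,st([[0,0,.165],[-.0095,0,.1825]],np.array([.498,-.021,0])))-[270,120]+.5)*5)
E
```

```text
6.25 [ 0.4283 -0.0153  0.1726] [-3.140e+00 -1.000e-03  2.006e+00] [-0.33  0.01 -1.3 ] 0.09346618427038435
TCP bar [ 0.44383837 -0.04620134  0.18343977] bar in side crop px [[115.82159522 200.74321936]
 [158.47038012 222.05362735]] seat/mouth pred [[225.26241769 205.13037401]
 [214.86595119 187.23899857]]
```

View pics/p1.png

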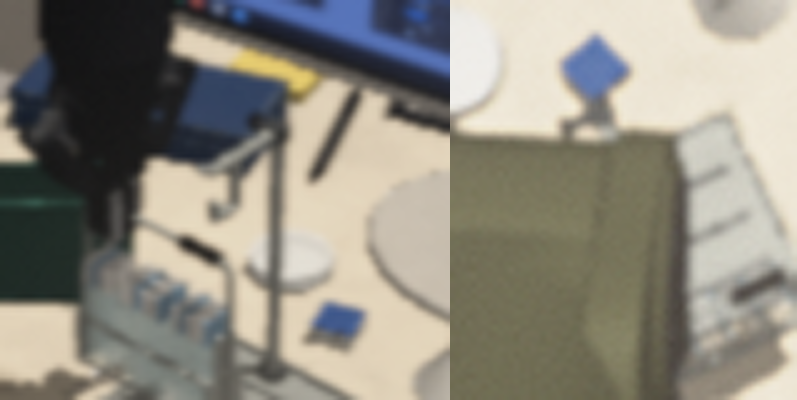

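The side view shows the bar at (158,231) and the hook throat at about (224,207), which agree with prediction to within about 2–3 mm. I'll slide in along stand +x and use contact with the throat's back wall as a check.

Emit:
{"op": "play_rows", "data": {"targets": [[0.02, 0.009, 0.0025, 0, 0, 0, 1], [0.045, 0.0205, 0.0025, 0, 0, 0, 1], [0.068, 0.031, 0.0025, 0, 0, 0, 1], [0.09, 0.041, 0.0025, 0, 0, 0, 1], [0.11, 0.05, 0.0025, 0, 0, 0, 1], [0.125, 0.057, 0.0025, 0, 0, 0, 1], [0.1365, 0.0623, 0.0025, 0, 0, 0, 1], [0.1365, 0.0623, 0.0025, 0, 0, 0, 1], [0.1365, 0.0623, 0.0025, 0, 0, 0, 1]]}}

```text
clock: 7.25
position: [0.484, 0.0095, 0.1758]
tool_rot: [3.14, 0.0, 2.005]
wrist_force: [0.0, 0.3, -2.1]
width: 0.092
```

```bash
python3 - <<'E'
from ov import *
run("p2.png",[("side",(120,200,270,370))])
print(readout.read_state()["wrist_torque"])
E
```

```text
7.25 [0.484  0.0095 0.1758] [3.14  0.    2.005] [ 0.04  0.27 -2.07] 0.09181582220617006
[ 0.06755388  0.0085555  -0.03456449]
```

View pics/p2.png

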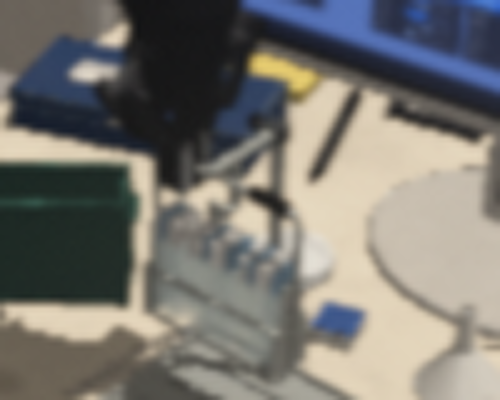

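Picture 9 shows the bar crossing the hook between lip and guard with no contact force. Now I'll feel for the back wall.

Emit:
{"op": "play_rows", "data": {"targets": [[0.0046, 0.0021, 0, 0, 0, 0, 1], [0.0068, 0.0031, 0, 0, 0, 0, 1], [0.009, 0.0041, 0, 0, 0, 0, 1], [0.009, 0.0041, 0, 0, 0, 0, 1]]}}

```text
clock: 7.7
position: [0.4876, 0.0111, 0.1759]
tool_rot: [3.14, 0.0, 2.005]
wrist_force: [0.5, 1.2, -2.1]
width: 0.092
```

Emit:
{"op": "play_rows", "data": {"targets": [[0.0023, 0.001, 0, 0, 0, 0, 1], [0.0046, 0.0021, 0, 0, 0, 0, 1], [0.0046, 0.0021, 0, 0, 0, 0, 1]]}}

```text
clock: 8.0
position: [0.4883, 0.0114, 0.1756]
tool_rot: [-3.14, -0.0, 2.005]
wrist_force: [-4.8, -1.4, -0.1]
width: 0.094
```

Contact is exactly where predicted. I'll back off 4.5 mm and lower.

Emit:
{"op": "play_rows", "data": {"targets": [[-0.0102, -0.0047, 0, 0, 0, 0, 1], [-0.0102, -0.0047, 0, 0, 0, 0, 1], [-0.0102, -0.0047, -0.015, 0, 0, 0, 1], [-0.0102, -0.0047, -0.03, 0, 0, 0, 1], [-0.0102, -0.0047, -0.038, 0, 0, 0, 1], [-0.0102, -0.0047, -0.038, 0, 0, 0, 1]]}}

```text
clock: 8.6
position: [0.4839, 0.0096, 0.1596]
tool_rot: [-3.139, -0.001, 2.005]
wrist_force: [-0.7, -1.2, -3.3]
width: 0.09
```

Emit:
{"op": "play_rows", "data": {"targets": [[0, 0, -0.0025, 0, 0, 0, 1], [0, 0, -0.005, 0, 0, 0, 1], [0, 0, -0.0065, 0, 0, 0, 1], [0, 0, -0.0065, 0, 0, 0, 1]]}}

```text
clock: 9.0
position: [0.4841, 0.0097, 0.1574]
tool_rot: [-3.14, -0.0, 2.005]
wrist_force: [-0.4, 0.1, 3.6]
width: 0.087
```

Supported on the floor. A quick test that it is behind the lip: pull back toward -x and expect contact.

Emit:
{"op": "play_rows", "data": {"targets": [[-0.004, -0.0018, 0.001, 0, 0, 0, 1], [-0.009, -0.0041, 0.001, 0, 0, 0, 1], [-0.0137, -0.0062, 0.001, 0, 0, 0, 1], [-0.0137, -0.0062, 0.001, 0, 0, 0, 1]]}}

```text
clock: 9.4
position: [0.479, 0.0072, 0.158]
tool_rot: [-3.141, -0.0, 2.005]
wrist_force: [2.3, 0.9, -0.1]
width: 0.091
```

The lip holds it. I'll re-centre, release gently and rise.

Emit:
{"op": "play_rows", "data": {"targets": [[0.006, 0.0027, -0.001, 0, 0, 0, 1], [0.0112, 0.0051, -0.001, 0, 0, 0, 1], [0.0112, 0.0051, -0.001, 0, 0, 0, 0.6], [0.0112, 0.0051, -0.001, 0, 0, 0, 0.3], [0.0112, 0.0051, -0.001, 0, 0, 0, 0.3], [0.0112, 0.0051, -0.001, 0, 0, 0, 0.3], [0.0112, 0.0051, 0.03, 0, 0, 0, 0.3], [0.0112, 0.0051, 0.08, 0, 0, 0, 0.3], [0.0112, 0.0051, 0.15, 0, 0, 0, 0.3], [0.0112, 0.0051, 0.25, 0, 0, 0, 0.3]]}}

```text
clock: 10.4
position: [0.4825, 0.0093, 0.2578]
tool_rot: [-3.138, -0.001, 2.005]
wrist_force: [1.3, 1.2, 0.1]
width: 0.35
```

```bash
python3 - <<'E'
from ov import *
run("p3.png",[("side",(130,220,270,360)),("top",(130,220,250,340))])
print(readout.read_state()["joint_pos"])
E
```

```text
10.4 [0.4825 0.0093 0.2578] [-3.138e+00 -1.000e-03  2.005e+00] [1.29 1.18 0.11] 0.3503815446383828
[-0.21374106  0.27007983  0.18956864  1.83001167 -0.05872733  1.03892652
  0.43249056]
```

View pics/p3.png

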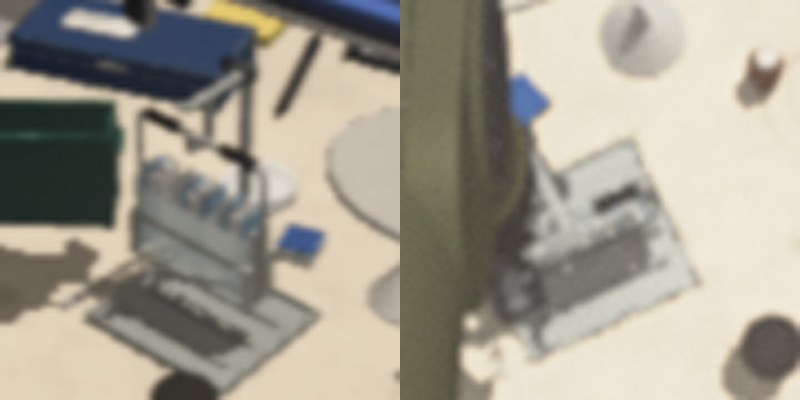

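Picture 10 shows the rack hanging level from the hook by its bare middle, above the tray. Next is the lid: I'll rise, go over it, turn -95° and let the wrist network measure it.

Emit:
{"op": "play_rows", "data": {"targets": [[0, 0, 0.1, 0, 0, -0.04, 0.3], [0.02, -0.06, 0.12, 0, 0, -0.09, 0], [0.04, -0.14, 0.12, 0, 0, -0.135, -0.5], [0.06, -0.22, 0.12, 0, 0, -0.18, -1], [0.08, -0.3, 0.12, 0, 0, -0.225, -1], [0.1, -0.38, 0.1, 0, 0, -0.27, -1], [0.12, -0.46, 0.06, 0, 0, -0.315, -1], [0.14, -0.54, 0, 0, 0, -0.36, -1], [0.16, -0.62, -0.05, 0, 0, -0.405, -1], [0.176, -0.673, -0.08, 0, 0, -0.45, -1]]}}

```text
clock: 11.5
position: [0.5556, -0.2622, 0.2282]
tool_rot: [3.135, 0.005, 0.583]
wrist_force: [-0.1, -0.6, 0.2]
width: 0.998
```

Emit:
{"op": "play_rows", "data": {"targets": [[0, 0, 0, 0, 0, -0.04, -1], [0, 0, 0, 0, 0, -0.08, -1], [0, 0, 0, 0, 0, -0.08, -1], [0, 0, 0, 0, 0, -0.08, -1]]}}

```text
clock: 11.9
position: [0.5556, -0.262, 0.2278]
tool_rot: [3.135, 0.005, 0.336]
wrist_force: [-0.2, -0.5, -0.9]
width: 1.002
```

```bash
python3 - <<'E'
from h import *
np.set_printoptions(precision=4,suppress=True)
s=readout.read_state();print(s["position"],s["tool_rot"],s["joint_pos"],np.abs(s["qd"]).max())
c=cap("wrist");save(c,"w4.png",crop=(60,340,140,500),scale=1.5)
for k in ["lid","lid_knob"]:
    for d in models.masks_of("wrist",k)[:2]:
        v,u=d["location"];print(k,d["conf"],u,v,d["region"].sum())
        m=d["region"].astype(np.uint8);pts=cv2.findContours(m,0,1)[0];pts=max(pts,key=cv2.contourArea)[:,0]
        P=np.array([atz(c,x,y,.010)[:2] for x,y in pts],np.float32);print(cv2.minAreaRect(P*1000))
im=c["pixels"].astype(int); w=(im.min(2)>150); 
d=models.masks_of("wrist","lid")[0]["region"]; hull=cv2.convexHull(cv2.findNonZero(d.astype(np.uint8)))
M=np.zeros((400,640),np.uint8);cv2.fillConvexPoly(M,hull,1);M=cv2.erode(M,np.ones((15,15)))
k=(M>0)&(im[:,:,0]>im[:,:,1]-8)&(im[:,:,0]>130)
p=np.argwhere(k)[:,::-1];print(len(p))
if len(p):
    P=np.array([atz(c,x,y,.038)[:2] for x,y in p],np.float32);print("knob",cv2.minAreaRect(P*1000),P.mean(0))
E
```

```text
[ 0.5556 -0.262   0.2278] [3.1354 0.0054 0.336 ] [ 0.0314  0.562   0.6161  1.5602 -0.3387  1.1281 -0.5143] 0.010406218991010501
lid 0.71 319.2 169.7 5675
((553.6732788085938, -258.2489929199219), (151.7662353515625, 61.960914611816406), 19.08470916748047)
lid_knob 0.63 320.2 168.6 5519
((553.0079345703125, -259.2738037109375), (148.9610595703125, 60.799522399902344), 20.180036544799805)
lid_knob 0.49 88.0 46.2 1254
((604.2694091796875, 23.142494201660156), (36.56759262084961, 39.18626403808594), 41.78993606567383)
348
knob ((553.9462890625, -258.9999084472656), (42.879730224609375, 10.518901824951172), 19.31541633605957) [ 0.5547 -0.2589]
```

View pics/w4.png

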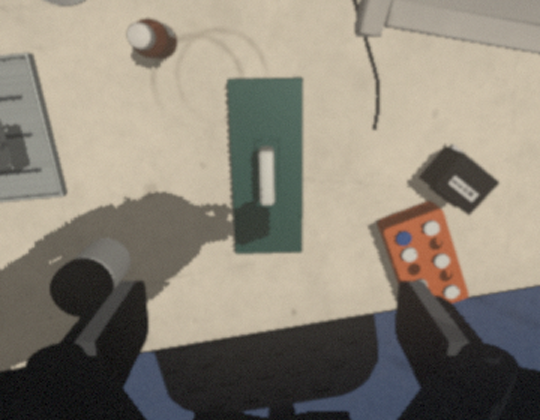

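Picture 11 shows the lid square in view with its knob at crop (266,177). Knob and outline fits agree: centre (0.554, -0.259), long axis 19.3°. Grasping now.

Emit:
{"op": "play_rows", "data": {"newtons": 50, "targets": [[-0.003, 0.0075, -0.1, 0, 0, 0, -0.3], [-0.003, 0.0075, -0.2, 0, 0, 0, 0], [-0.003, 0.0075, -0.3, 0, 0, 0, 0], [-0.003, 0.0075, -0.4, 0, 0, 0, 0], [-0.003, 0.0075, -0.46, 0, 0, 0, 0], [-0.003, 0.0075, -0.49, 0, 0, 0, 0], [-0.003, 0.0075, -0.507, 0, 0, 0, 0], [-0.003, 0.0075, -0.507, 0, 0, 0, 0]]}}

```text
clock: 12.9
position: [0.5546, -0.2593, 0.0258]
tool_rot: [3.135, 0.004, 0.334]
wrist_force: [0.5, 0.2, 0.0]
width: 0.501
```

Emit:
{"op": "play_rows", "data": {"targets": [[0, 0, 0, 0, 0, 0, 0.5], [0, 0, 0, 0, 0, 0, 1], [0, 0, 0, 0, 0, 0, 1], [0, 0, 0, 0, 0, 0, 1], [0, 0, 0, 0, 0, 0, 1], [0, 0, 0.05, 0, 0, 0, 1], [0, 0, 0.15, 0, 0, 0, 1], [0, 0, 0.25, 0, 0, 0, 1], [0, 0, 0.37, 0, 0, 0, 1], [0, 0, 0.5, 0, 0, 0, 1]]}}

```text
clock: 13.9
position: [0.554, -0.2589, 0.2258]
tool_rot: [3.135, 0.005, 0.334]
wrist_force: [1.7, -0.3, -2.2]
width: 0.126
```

```bash
python3 - <<'E'
from h import *
s=readout.read_state();print(s["position"],s["tool_rot"],s["wrist_force"],s["width"],s["joint_pos"])
E
```

```text
[ 0.55404632 -0.25892753  0.22576002] [3.1353516  0.00466559 0.33421978] [ 1.67256854 -0.34555287 -2.17762484] 0.12600266558677228 [ 0.02368044  0.56025982  0.62077368  1.57142838 -0.34206332  1.120058
 -0.51500075]
```

Emit:
{"op": "play_rows", "data": {"targets": [[0, 0, 0.1, 0, 0, 0.04, 1], [-0.03, 0.05, 0.19, 0, 0, 0.085, 1], [-0.07, 0.13, 0.19, 0, 0, 0.13, 1], [-0.11, 0.22, 0.19, 0, 0, 0.175, 1], [-0.15, 0.31, 0.19, 0, 0, 0.22, 1], [-0.19, 0.4, 0.19, 0, 0, 0.265, 1], [-0.23, 0.5, 0.19, 0, 0, 0.31, 1], [-0.27, 0.6, 0.19, 0, 0, 0.355, 1], [-0.3026, 0.7, 0.19, 0, 0, 0.4, 1], [-0.3026, 0.8, 0.19, 0, 0, 0.445, 1]]}}

```text
clock: 14.9
position: [0.431, 0.0621, 0.3025]
tool_rot: [3.135, 0.004, 1.738]
wrist_force: [0.9, 0.6, -0.7]
width: 0.129
```

```bash
python3 - <<'E'
from h import *
s=readout.read_state();p=s["position"];print(p,s["tool_rot"],s["width"],s["joint_pos"]);
print("shares",(np.array([.433,.174,.15])-p)/.4,(np.radians(152.8)-s["tool_rot"][2])/np.pi)
E
```

```text
[0.43095354 0.06210605 0.30250904] [3.13470496 0.00418834 1.7375861 ] 0.12885523612982777 [-0.41442758  0.15589393  0.25112691  1.86634376 -0.0382723   1.11756395
  0.01709588]
shares [ 0.00511616  0.27973488 -0.38127261] 0.2957980543646031
```

Emit:
{"op": "play_rows", "data": {"targets": [[0.005, 0.07, 0, 0, 0, 0.045, 1], [0.005, 0.15, 0, 0, 0, 0.09, 1], [0.005, 0.22, 0, 0, 0, 0.135, 1], [0.005, 0.28, 0, 0, 0, 0.18, 1], [0.005, 0.28, 0, 0, 0, 0.225, 1], [0.005, 0.28, -0.08, 0, 0, 0.27, 1], [0.005, 0.28, -0.18, 0, 0, 0.296, 1], [0.005, 0.28, -0.28, 0, 0, 0.296, 1], [0.005, 0.28, -0.35, 0, 0, 0.296, 1], [0.005, 0.28, -0.35, 0, 0, 0.296, 1]]}}

```text
clock: 15.9
position: [0.4308, 0.173, 0.1599]
tool_rot: [3.14, 0.0, 2.667]
wrist_force: [0.0, 0.2, -0.7]
width: 0.129
```

```bash
python3 - <<'E'
from h import *
from scipy.spatial.transform import Rotation as R
np.set_printoptions(precision=4,suppress=True)
s=readout.read_state();p=s["position"];print(p,s["tool_rot"],s["wrist_force"])
print("pos share",(np.array([.433,.174,.118])-p)/.4)
print("turn share",(R.from_euler('xyz',[np.pi,0,np.radians(152.8)])*R.from_euler('xyz',s["tool_rot"]).inv()).as_rotvec()/np.pi)
# check trough rim with fresh top/side, model overlay
yaw=np.radians(-27.2);ly=np.array([np.cos(yaw),np.sin(yaw),0]);lx=np.array([-ly[1],ly[0],0])
o=np.array([.433,.174,0]);rim=[o+a*.028*lx+b*.073*ly+[0,0,.086] for a,b in [(1,1),(1,-1),(-1,-1),(-1,1)]]
c=pickle.load(open("side.pkl","rb"));k=8;r0,c0=140,245
im=cv2.resize(c["pixels"][r0:r0+55,c0:c0+60,::-1],None,fx=k,fy=k,interpolation=cv2.INTER_CUBIC)
print("side rim px",proj(c,rim))
# green/dark edge columns along front-rim midrows
c=pickle.load(open("w1.pkl","rb"));print("w1 crop px",(proj(c,rim)-[170,105])*4)
E
```

```text
[0.4308 0.173  0.1599] [3.1398 0.0005 2.6674] [ 0.0321  0.1588 -0.6649]
pos share [ 0.0055  0.0024 -0.1048]
turn share [-0.0004  0.0004 -0.0002]
side rim px [[295.7093 151.6695]
 [254.4911 150.6423]
 [251.7192 159.4086]
 [294.3299 160.5067]]
w1 crop px [[639.2846 519.8717]
 [645.9644  68.2697]
 [457.5271  67.4031]
 [471.9594 519.2335]]
```

Emit:
{"op": "play_rows", "data": {"targets": [[0.0065, 0.002, -0.05, 0, 0, 0, 1], [0.0065, 0.002, -0.09, 0, 0, 0, 1], [0.0065, 0.002, -0.11, 0, 0, 0, 1], [0.0065, 0.002, -0.118, 0, 0, 0, 1], [0.0065, 0.002, -0.124, 0, 0, 0, 1], [0.0065, 0.002, -0.124, 0, 0, 0, 1]]}}

```text
clock: 16.5
position: [0.4338, 0.174, 0.111]
tool_rot: [3.139, 0.001, 2.667]
wrist_force: [-0.2, -0.4, -1.6]
width: 0.131
```

Emit:
{"op": "play_rows", "data": {"targets": [[0, 0, -0.004, 0, 0, 0, 1], [0, 0, -0.008, 0, 0, 0, 1], [0, 0, -0.011, 0, 0, 0, 1], [0, 0, -0.0135, 0, 0, 0, 1], [0, 0, -0.0135, 0, 0, 0, 1]]}}

```text
clock: 17.0
position: [0.434, 0.1741, 0.1072]
tool_rot: [3.138, 0.002, 2.667]
wrist_force: [-5.5, -1.6, 22.0]
width: 0.126
```

Contact is at about the flush height (1.4 mm above nominal). I'll ease off and release so it settles by itself.

Emit:
{"op": "play_rows", "data": {"targets": [[0, 0, 0.003, 0, 0, 0, 1], [0, 0, 0.003, 0, 0, 0, 0.5], [0, 0, 0.003, 0, 0, 0, 0.2], [0, 0, 0.003, 0, 0, 0, 0.2], [0, 0, 0.003, 0, 0, 0, 0.2], [0, 0, 0.05, 0, 0, 0, 0.2], [0, 0, 0.15, 0, 0, 0, 0.2], [0, 0, 0.25, 0, 0, 0, 0.2], [0, 0, 0.35, 0, 0, 0, 0.2], [-0.2, 0, 0.45, 0, 0, 0, 0.2]]}}

```text
clock: 18.0
position: [0.3937, 0.1747, 0.2725]
tool_rot: [3.133, 0.007, 2.664]
wrist_force: [-0.8, 1.2, -0.7]
width: 0.399
```

```bash
python3 - <<'E'
from ov import *
np.set_printoptions(precision=4,suppress=True)
s=readout.read_state();print(s["position"],s["tool_rot"],s["wrist_force"])
w=cap("wrist");sd=cap("side");pickle.dump((w,sd),open("f.pkl","wb"))
a=cv2.resize(sd["pixels"][125:215,235:345,::-1],None,fx=3.6,fy=3.6,interpolation=cv2.INTER_CUBIC)
d=models.masks_of("wrist","lid")
for q in d[:3]: print(q["conf"],q["location"],q["region"].sum())
m=d[0]["region"].astype(np.uint8);pts=max(cv2.findContours(m,0,1)[0],key=cv2.contourArea)[:,0]
P=np.array([atz(w,x,y,.09)[:2] for x,y in pts],np.float32);print(cv2.minAreaRect(P*1000))
v,u=map(int,d[0]["location"]);u=max(100,min(540,u));v=max(80,min(320,v))
b=cv2.resize(w["pixels"][v-80:v+80,u-100:u+100,::-1],None,fx=2,fy=2,interpolation=cv2.INTER_CUBIC)
o=np.zeros((330,800,3),np.uint8);o[:324,:396]=a;o[:320,400:]=b;cv2.imwrite("pics/fin.png",o)
E
```

```text
[0.3937 0.1747 0.2725] [3.1326 0.0067 2.6641] [-0.7888  1.1607 -0.7105]
0.76 [203.5, 335.7] 5818
((434.23712158203125, 174.35394287109375), (59.51454544067383, 149.07412719726562), 62.45599365234375)
```

View pics/fin.png

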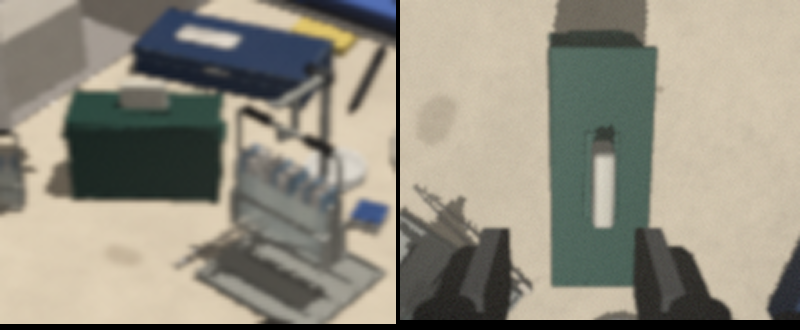

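Picture 12 shows the lid squarely over the trough, with fit centre (0.4342, 0.1744) and size 59.5×149 mm at flange height. The rack is still hanging. I'll touch the knob with shut fingers to check its height (expected TCP z 0.129) and seat it.

Emit:
{"op": "play_rows", "data": {"targets": [[0.101, -0.001, 0, 0, 0, 0, 1], [0.101, -0.001, -0.1, 0, 0, 0, 1], [0.101, -0.001, -0.2, 0, 0, 0, 1], [0.101, -0.001, -0.29, 0, 0, 0, 1], [0.101, -0.001, -0.33, 0, 0, 0, 1], [0.101, -0.001, -0.345, 0, 0, 0, 1], [0.101, -0.001, -0.35, 0, 0, 0, 1], [0.101, -0.001, -0.35, 0, 0, 0, 1]]}}

```text
clock: 18.95
position: [0.429, 0.1741, 0.1313]
tool_rot: [3.135, 0.004, 2.669]
wrist_force: [-0.3, 0.1, 0.9]
width: -0.002
```

Emit:
{"op": "play_rows", "data": {"targets": [[0, 0, -0.003, 0, 0, 0, 1], [0, 0, -0.006, 0, 0, 0, 1], [0, 0, -0.009, 0, 0, 0, 1], [0, 0, -0.009, 0, 0, 0, 1]]}}

```text
clock: 19.35
position: [0.4295, 0.1743, 0.129]
tool_rot: [3.133, 0.005, 2.669]
wrist_force: [-2.3, -0.9, 12.2]
width: -0.003
```

The touch gave contact at 0.129 as expected with 12 N, so the lid is flush. I'll retreat, recheck the rack and hand in.

Emit:
{"op": "play_rows", "data": {"targets": [[0, 0, 0.05, 0, 0, 0, 1], [0, 0, 0.15, 0, 0, 0, 1], [0, 0, 0.27, 0, 0, 0, 1], [0, 0.05, 0.38, 0, 0, 0, 1], [0, 0.1, 0.45, 0, 0, 0, 1], [0, 0.1, 0.45, 0, 0, 0, 1], [0, 0.1, 0.45, 0, 0, 0, 1]]}}

```text
clock: 20.05
position: [0.4294, 0.2144, 0.3093]
tool_rot: [3.132, 0.006, 2.67]
wrist_force: [-1.0, 0.8, -0.4]
width: 0.001
```

```bash
python3 - <<'E'
from h import *
_,s0=pickle.load(open("f.pkl","rb"));s1=cap("side")
d=np.abs(s0["pixels"].astype(int)-s1["pixels"]).max(2)
print("diff rack/lid region",d[150:215,295:335].mean(),(d[145:185,250:300]>40).sum())
for k in ["rack","lid"]:
    print(k,[(round(q["conf"],2),q["location"]) for q in models.masks_of("side",k)[:2]])
print(readout.read_state()["wrist_force"]); print(ctrl.finish_job())
E
```

```text
diff rack/lid region 0.7226923076923077 0
rack [(0.89, [179.3, 313.0]), (0.43, [152.8, 271.5])]
lid [(0.6, [153.0, 272.6])]
[-0.31553326  0.10571755  0.23390735]
the job is handed in; nothing more can be done
None
```

I hung the rack by the bare middle of its bail on the drip stand's hook, then put the lid on the empty trough. I handed the job in at about 20 s of the 64 s allowed.

- **Rack:** The wire touched the throat's back wall where predicted and rested on the throat floor. It was stopped by the lip when I pulled it back. After release it hung upright, and the side view did not change between the last two looks.
- **Lid:** A touch on the knob met resistance at TCP height 0.129 m, the height expected for a flush lid. The outline fit gave 59.5 × 149 mm at flange height, centred on the trough to about 1 mm.
- **Disagreements:** While I was lowering the lid it met contact about 1.4 mm above the nominal height, at 22 N. I eased off and let it settle, and the later touch test read flush. The side camera was about 1 px off from the other cameras. The early stand estimate was off by about 2 mm, which the throat contact settled.
- **Other objects:** I saw no contact with the other things on the desk, though I did not measure each one again at the end.

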